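# Wind the bell timer and set it to 25 minutes

### The job

Set the bell timer on the worktop for 25 minutes: first twist its knob clockwise past the last mark (30 minutes) until you feel it come up against the bell stop hidden inside, and keep it pressed there lightly but surely for about half a second; then turn it back down to the 25 minute mark and let go. Be gentle at the stop: do not force it, and do not shove the timer or drag it round on its feet. Leave the spice jar and the mug beside it alone.

Things in the scene. Friction and masses are not known exactly. Their poses are not given: they have to be found in the camera images.
- timer: The bell timer: a round white housing 128 mm in diameter, 36 mm high, about 0.9 kg, standing loose on four rubber feet on a circle of 48 mm radius; they slip round at a twist of roughly 0.3 to 0.5 N m. Origin: centre of its underside, on the knob's axis; z up. Its +x points away from the robot to within about 0.5 rad.
- rim_mark (a point): The 0 mark on the housing's rim, 60 mm from the axis, to its +y (left), 36 mm up. The scale runs clockwise from above over half a turn: 31 black ticks, one a minute (0.105 rad apart), longest at 0, 10, 20, 30, medium at 5, 15, 25. 0 is on the left, 15 on the far side (+x), 30, the last mark, on the right (-y); the near half of the rim has none.
- dial (a joint): Angle of the dial, rad, 0 at the 0 mark, growing clockwise seen from above by 0.1047 (pi/30) a minute: 2.618 is 25 minutes, 3.142 the 30 minute mark. It starts between about 12 and 18 minutes, stays where it is left, and turns against a steady friction of about 0.05 N m, without detents.
- knob_grip (a point): Centre of the knob, on its vertical axis, 75 mm above the worktop. The knob is an upright dark grey fluted cylinder, 46 mm in diameter, from 48 to 88 mm above the worktop, with a white line on its top that points like the pointer. It stands on a flat aluminium disc, 86 mm in diameter, top at 42 mm. Keep fingertips above 52 mm, clear of the pointer.
- pointer_tip (a point): Outer end of the pointer, a dark bar 6 mm wide on the disc that turns with the knob and reads against the ticks; it reaches 51 mm from the axis, its top 48 mm above the worktop. The bell stop is inside and unseen: the dial meets it 1.5 to 8.5 minutes (0.16 to 0.89 rad) past the 30 mark, differently each time, and it gives a little (5 N m/rad). Turning against it with about 0.15 to 0.3 N m beyond the friction winds it; 0.43 forces it.
- spice_jar: Glass spice jar, 41 mm in diameter, 105 mm high, standing left of the timer. Origin: centre of its underside.
- mug: Mug, 82 mm in diameter, 92 mm high, with a handle, standing right of the timer. Origin: centre of its underside.

How it is judged:
On the way:
1. past the 30 minute mark, the dial presses on the bell stop inside with 3 N or more (0.11 N m) (value of joint dial above 3.2 rad and contact force between dial and timer above 3 N), for 0.3 s.
At the end, for the whole second after the job is handed in: The dial rests within 1 minute (0.105 rad) of the 25 minute mark; the timer stands upright, its middle and the 0 mark on its rim within 9 mm of where they were; the spice jar and the mug are within 30 mm of where they stood (value of joint dial between 2.51327 and 2.72271 rad and velocity of joint dial between -0.05 and 0.05 rad/s and distance of each of rim_mark, timer from where it was at the start of the episode below 0.009 m and angle between timer's own z axis and vertical below 0.05 rad and distance of each of spice_jar, mug from where it was at the start of the episode below 0.03 m); the robot touches nothing.
It fails at once if the stop is forced: pressed with more than 12 N (0.43 N m) (contact force between dial and timer above 12 N).
It fails at once if the timer is shoved or dragged round: its middle or the 0 mark on its rim more than 9 mm from its start (distance of any of rim_mark, timer from where it was at the start of the episode above 0.009 m).
It fails at once if the spice jar or the mug is moved more than 30 mm (distance of any of spice_jar, mug from where it was at the start of the episode above 0.03 m).
It also fails if it takes over 72 s, if anything falls off the work surface, if the arm or the gripper's body presses on something with over 40 N, if the wrist force passes 120 N, or if a joint passes its speed limit or range.

### The arm

A 6-joint arm with a two-finger parallel gripper is mounted at the origin on a cart in front of the work surface, level with it; the furniture and walls round the work are solid. World frame = base frame: x ahead of the robot, y to its left, z up, the work surface at z = 0. Lengths are in m, angles in rad, forces in N, time in s.
With the tool pointing down it reaches from about 0.425 to 0.95 m from the base axis. Payload 3.5 kg.
Tool frame: the origin (TCP) lies between the finger pads; the fingertips stand 14 mm ahead of it and the grasp point (between the pads) lies 5 mm behind it (ctrl.tip_extent is the distance from the TCP to the fingertips, in m); x points along the fingers, z is the direction in which the jaws open and shut, and the axes are right-handed (so a half turn about x gives the same grasp; the last joint's range is limited). The gripper opens to 85 mm and grips with 20 to 120 N. Pads are 22 mm wide; open, the fingers measure 114 mm over their backs; the gripper's body (76 mm by 85 mm) begins 54 mm behind the grasp point. The pads swing forward as they close: fully open they stand 13 mm farther back than shut.
Start: joints at [-1.42, 0.286, 1.577, -0, 1.279, -0.15], TCP at [0.2, -0.645, 0.245] pointing down, gripper open.
Joint ranges: [-2.77, 2.77], [-0.9, 2.22], [0.21, 2.48], [-1.53, 4.67], [0.24, 2.81], [-2.84, 2.84]. Speed limits (rad/s): [2.79, 2.79, 3.14, 3.14, 3.14, 3.14].

### API

Orientations are given as a unit quaternion [x, y, z, w].
In Python, from plant import ctrl gives the robot as it stands.
- The arm moves only by the tool move_arm, never from a script. Its argument "commands" is one flat list of numbers, 4 for each row, row after row: the shift along the tool's x, y, z in units of 25 mm (1.0 is 25 mm), then the turn about the tool's x in units of 5 degrees (1.0 is 5 degrees). A call has 1 to 20 rows; each row shifts and turns the commanded pose from where the row before left it, along the tool's axes as they then stand; what a row does not reach is not made up. A row lasts 1/8 s, in which the tool goes at most 62.5 mm and 10.7 degrees, less where a joint would pass 70% of its speed; a pose out of reach is approached as far as the arm can. A call is refused whole if a number of a shift passes 1 or a number of a turn 1, either way. A call with a gripper value outside its range is refused whole. "jaw" is the finger opening in mm, from 0 to 85.4, set as the call begins (left out, the last holds). The fingers move at their own pace and stop on an object; "force" is the grip in N (left out, the last holds). Time passes only in rows, so rows that do not move let the fingers close. It gives the time, the measured TCP pose, the force and the opening at its end, in the units of the state.
- ctrl.get_state(): the state, without advancing time (a new reading comes with each control period).
- ctrl.read_camera(name): name is "scene" or "side" or "wrist"; returns the picture (384x512x3 uint8, red, green, blue); there is no depth.
- ctrl.get_calibration(name): a dict with "camera_matrix" (3x3 intrinsics, pixels), "camera_from_world" (4x4, takes a point from world to camera coordinates); the wrist camera has in their place "mount" (4x4, takes a point from camera to tool coordinates, whose origin is the TCP and whose axes are the tool frame's). Camera axes: x right, y down, z forward; pixel columns grow to the right and rows downward; lengths in m; the calibration is good to about 2 mm. A picture is of the moment at which its call begins: read the wrist's pose just before it. get_calibration takes no time and is no camera call.
- ctrl.sign_off(): hands the job in, once; it reports no verdict.
The state is a dict: "time": time; "qpos": joint angles; "dq": joint speeds; "joint_efforts": joint torques, N m; "eef_pos": TCP position; "tcp_rot": TCP orientation; "contact_force": force on the tool from outside, world axes, zero at the start; "wrist_torque": the same for the moment, N m; "opening": opening from 0.0 (shut) to 1.0 (fully open).
Only numpy, scipy, OpenCV 4.12 (cv2) and the standard library are available. Lean on these libraries where they do the work, as an engineer would, in place of code of your own. Each camera call takes 0.05 s, during which the arm holds its last target.

## Working session

There is one attempt and no reset: what is moved stays moved. The work goes in short steps, Python scripts to look and compute and a tool call to move; the robot and the scene stay as the last step left them, time stands still between calls to the robot, and variables do not carry over. Pictures are saved under pics/ and viewed, and the job is handed in when it is done.

Besides the shell and the picture viewer there is one more tool, called after ">>>" by a JSON object that holds its "op" and its "data". move_arm: Moves the arm, as the interface text tells. Its arguments: {"type":"object","properties":{"commands":{"type":"array"},"jaw":{"type":"number"},"force":{"type":"number"}},"required":["commands"]}

```bash
ls; mkdir -p pics; python3 - <<'E'
from plant import ctrl
import cv2
print(ctrl.get_state())
for n in ["scene","side","wrist"]:
    im=ctrl.read_camera(n); cv2.imwrite(f"pics/{n}0.png",im[:,:,::-1]); print(n,ctrl.get_calibration(n))
print(ctrl.tip_extent)
E
```

```text
pics
{'time': 0.0, 'qpos': array([-1.42002637e+00,  2.87153909e-01,  1.57816756e+00,  2.14720018e-05,
        1.27862570e+00, -1.50023949e-01]), 'dq': array([-1.94280923e-04, -1.86652559e-03, -9.07986942e-04, -1.04742337e-03,
       -3.66355610e-05,  7.18974701e-04]), 'joint_efforts': array([ 5.88940948e-04, -4.05981660e+01, -2.92624390e+01, -8.98861640e-05,
        5.86071226e-03, -9.75897096e-08]), 'eef_pos': array([ 0.19991047, -0.64406245,  0.2439601 ]), 'tcp_rot': array([ 0.42003556,  0.56985316, -0.41884846,  0.56868574]), 'contact_force': array([0.20841744, 0.3497445 , 0.77703417]), 'wrist_torque': array([-0.01452068, -0.06217186,  0.028896  ]), 'opening': 1.0018233628457915}
scene {'camera_matrix': array([[418.92146558,   0.        , 263.77125948],
       [  0.        , 418.92146558, 192.11813516],
       [  0.        ,   0.        ,   1.        ]]), 'camera_from_world': array([[-0.78386527, -0.62085812, -0.00950987,  0.45546167],
       [-0.41963011,  0.54096902, -0.72887797,  0.28551759],
       [ 0.45767435, -0.56735149, -0.68457758,  0.85870488],
       [ 0.        ,  0. 
[... 318 characters left out ...]
  0.51004287, -0.85985493,  0.05818974],
       [ 0.02055068, -0.85965488, -0.5104617 ,  0.89749835],
       [ 0.        ,  0.        ,  0.        ,  1.        ]])}
wrist {'camera_matrix': array([[288.76355229,   0.        , 255.64501219],
       [  0.        , 288.76355229, 188.16690238],
       [  0.        ,   0.        ,   1.        ]]), 'mount': array([[-3.01219425e-04, -2.70257681e-01,  9.62787980e-01,
        -1.28397858e-01],
       [ 9.88148515e-04, -9.62787634e-01, -2.70257275e-01,
         6.85388467e-02],
       [ 9.99999466e-01,  8.69970772e-04,  5.57065064e-04,
         7.34692454e-04],
       [ 0.00000000e+00,  0.00000000e+00,  0.00000000e+00,
         1.00000000e+00]])}
0.014
```

View pics/scene0.png

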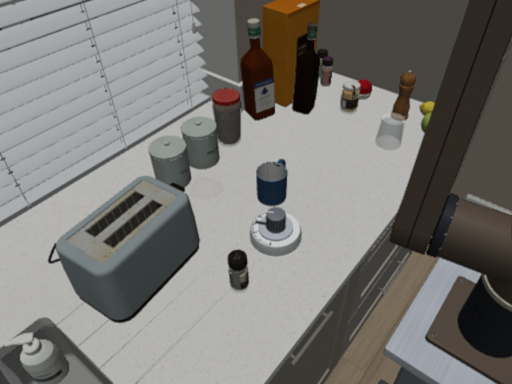

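View pics/side0.png

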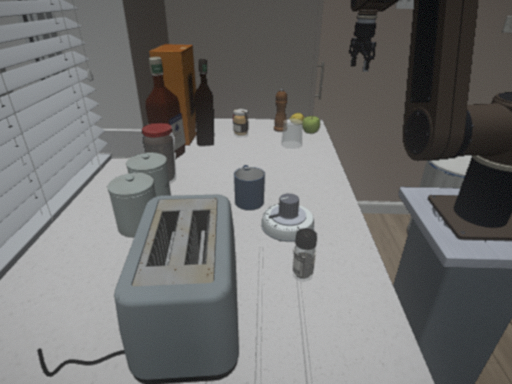

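View pics/wrist0.png

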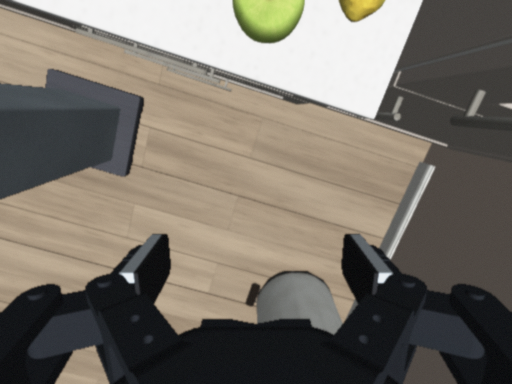

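The scene view shows the timer near (275,228), with its knob top near (277,213), the jar near (238,268) and the mug near (271,183). I'll enlarge these and measure.

```bash
cat > h.py <<'E'
import numpy as np, cv2
from scipy.spatial.transform import Rotation as R
from plant import ctrl
def cam(n,st=None):
    c=ctrl.get_calibration(n); K=c["camera_matrix"]
    if n=="wrist":
        T=np.eye(4);T[:3,:3]=R.from_quat(st["tcp_rot"]).as_matrix();T[:3,3]=st["eef_pos"]
        return K,np.linalg.inv(T@c["mount"])
    return K,c["camera_from_world"]
def ray(n,uv,z,st=None):
    K,M=cam(n,st); Rm=M[:3,:3];o=-Rm.T@M[:3,3]
    d=Rm.T@np.linalg.inv(K)@np.array([uv[0],uv[1],1.]); return o+d*(z-o[2])/d[2]
def proj(n,p,st=None):
    K,M=cam(n,st); q=K@(M[:3,:3]@np.asarray(p,float)+M[:3,3]); return q[:2]/q[2]
E
python3 - <<'E'
from h import *
for n,(x,y) in {"scene":(200,140),"side":(215,150)}.items():
    im=cv2.imread(f"pics/{n}0.png")[y:y+150,x:x+130]
    cv2.imwrite(f"pics/{n}0z.png",cv2.resize(im,None,fx=4,fy=4,interpolation=cv2.INTER_CUBIC))
print(ray("scene",(277,213),.088),ray("side",(289,198),.088))
E
```

```text
[0.49073303 0.06244381 0.088     ] [0.49626372 0.06865588 0.088     ]
```

View pics/scene0z.png

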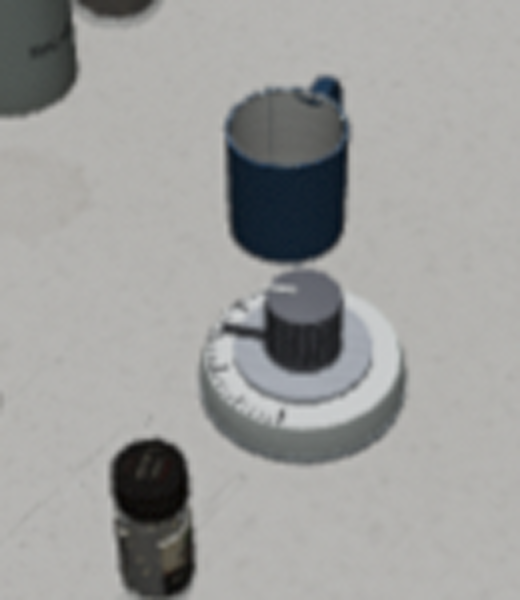

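View pics/side0z.png

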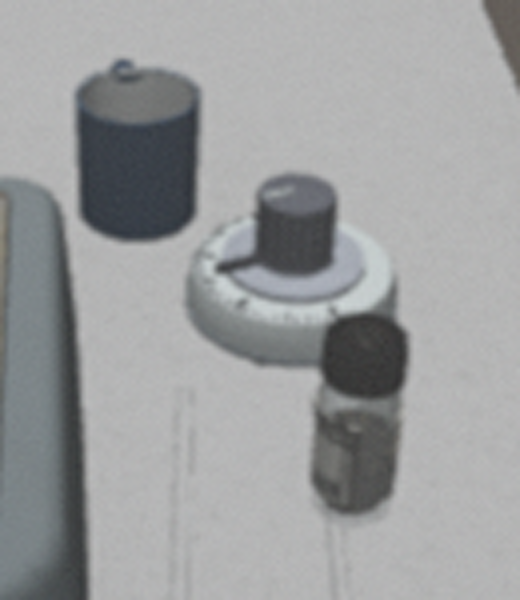

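```bash
python3 - <<'E'
from h import *
def tri(a,b):
    A=[];
    os=[];ds=[]
    for n,uv in (("scene",a),("side",b)):
        p=ray(n,uv,0.3);q=ray(n,uv,0); d=(q-p)/np.linalg.norm(q-p); os.append(p);ds.append(d)
    S=sum(np.eye(3)-np.outer(d,d) for d in ds); r=sum((np.eye(3)-np.outer(d,d))@o for o,d in zip(os,ds))
    return np.linalg.solve(S,r)
print("knob",ray("scene",(276.2,214.2),.088),ray("side",(289.2,198.7),.088),tri((276.2,214.2),(289.2,198.7)))
print("tip",ray("scene",(255.5,221.7),.048),ray("side",(270,217),.048))
print("zero",ray("scene",(270.2,244.2),.036),ray("side",(215+333/4,150+310/4),.036))
print("jar",ray("scene",(237.5,255),.105),ray("side",(215+365/4,150+338/4),.105))
print("mug",ray("scene",(272,172),.092),ray("side",(215+138/4,150+97/4),.092))
E
```

```text
knob [0.48985904 0.06672011 0.088     ] [0.49597418 0.07176831 0.088     ] [0.49459864 0.06048711 0.08063764]
tip [0.53724708 0.08707447 0.048     ] [0.53916729 0.08974974 0.048     ]
zero [0.47169199 0.11314848 0.036     ] [0.47449935 0.11192059 0.036     ]
jar [0.472789   0.22359026 0.105     ] [0.47353537 0.2293456  0.105     ]
mug [ 0.58790832 -0.04456117  0.092     ] [ 0.5923989  -0.03915144  0.092     ]
```

>>> {"op": "move_arm", "data": {"commands": [0, 0, 0, -1, 0, 0, 0, -1, 0, 0, 0, -1, 0, 0, 0, -1, 0, 0, 0, -1, 0, 0, 0, -1, 0, 0, 0, -1, 0, 0, 0, -1, 0, 0, 0, -1, 0, 0, 0, -1, 0, 0, 0, -1, 0, 0, 0, -1, 0, 0, 0, -1, 0, 0, 0, -1, 0, 0, 0, -1, 0, 0, 0, -1, 0, 0, 0, -1, 0, 0, 0, -1]}}

```text
time: 2.4
eef_pos: [0.2, -0.6444, 0.2447]
tcp_rot: [-0.107, 0.699, 0.107, 0.699]
contact_force: [0.4, -0.6, -0.4]
opening: 1.001
```

```bash
cat > st.py <<'E'
from h import *
import sys
s=ctrl.get_state(); M=R.from_quat(s["tcp_rot"]).as_matrix()
print("t",s["time"],"q",s["qpos"].round(3),"p",s["eef_pos"].round(4),"F",s["contact_force"].round(2),"T",s["wrist_torque"].round(3),"op",round(s["opening"],3))
print(M.round(3).tolist())
if len(sys.argv)>3:
    g=np.array([float(a) for a in sys.argv[1:4]]); print("tool units",(M.T@(g-s["eef_pos"])/.025).round(2))
E
python3 st.py .35 -.5 .245; python3 st.py .48 .08 .245
```

```text
t 2.4 q [-1.42   0.287  1.577 -0.     1.279 -1.724] p [ 0.2    -0.6444  0.2447] F [ 0.44 -0.6  -0.39] T [0.001 0.    0.026] op 1.001
[[-0.0, -0.299, 0.954], [0.001, 0.954, 0.299], [-1.0, 0.001, 0.0]]
tool units [-0.01  3.72  7.45]
t 2.4 q [-1.42   0.287  1.577 -0.     1.279 -1.724] p [ 0.2    -0.6444  0.2447] F [ 0.44 -0.6  -0.39] T [0.001 0.    0.026] op 1.001
[[-0.0, -0.299, 0.954], [0.001, 0.954, 0.299], [-1.0, 0.001, 0.0]]
tool units [2.000e-02 2.430e+01 1.935e+01]
```

>>> {"op": "move_arm", "data": {"commands": [0, 0.46, 0.93, 0, 0, 0.46, 0.93, 0, 0, 0.46, 0.93, 0, 0, 0.46, 0.93, 0, 0, 0.46, 0.93, 0, 0, 0.46, 0.93, 0, 0, 0.46, 0.93, 0, 0, 0.46, 0.93, 0]}}

```text
time: 3.4
eef_pos: [0.3517, -0.5002, 0.2454]
tcp_rot: [-0.106, 0.699, 0.106, 0.699]
contact_force: [1.0, 0.4, 0.5]
opening: 0.995
```

>>> {"op": "move_arm", "data": {"commands": [0, 0.96, 0.56, 0, 0, 0.96, 0.56, 0, 0, 0.96, 0.56, 0, 0, 0.96, 0.56, 0, 0, 0.96, 0.56, 0, 0, 0.96, 0.56, 0, 0, 0.96, 0.56, 0, 0, 0.96, 0.56, 0, 0, 0.96, 0.56, 0, 0, 0.96, 0.56, 0, 0, 0.96, 0.56, 0, 0, 0.96, 0.56, 0, 0, 0.96, 0.56, 0, 0, 0.96, 0.56, 0, 0, 0.96, 0.56, 0, 0, 0.96, 0.56, 0, 0, 0.96, 0.56, 0, 0, 0.96, 0.56, 0, 0, 0.96, 0.56, 0, 0, 0.96, 0.56, 0]}}

```text
time: 5.9
eef_pos: [0.4754, 0.0414, 0.2455]
tcp_rot: [-0.106, 0.699, 0.106, 0.699]
contact_force: [-0.5, -0.1, -0.3]
opening: 1.003
```

```bash
python3 st.py .493 .066 .245; cat > shot.py <<'E'
from h import *
import sys,pickle
n,f=sys.argv[1:3]; s=ctrl.get_state(); im=ctrl.read_camera(n)
cv2.imwrite(f"pics/{f}.png",im[:,:,::-1]); pickle.dump(s,open(f"pics/{f}.pkl","wb"))
E
python3 shot.py wrist w1
```

```text
t 5.9 q [-0.126 -0.163  2.048 -0.     1.256 -0.427] p [0.4754 0.0414 0.2455] F [-0.47 -0.13 -0.28] T [-0.041 -0.079 -0.01 ] op 1.003
[[0.001, -0.296, 0.955], [-0.0, 0.955, 0.296], [-1.0, -0.0, 0.0]]
tool units [0.02 0.73 0.97]
```

View pics/w1.png

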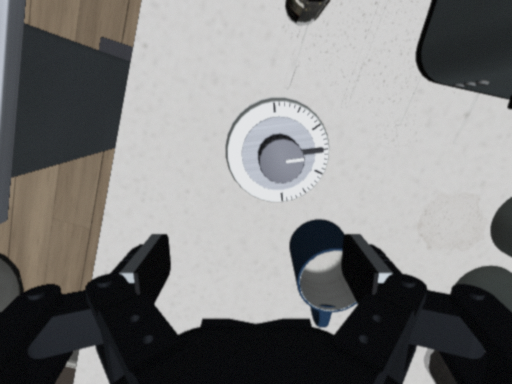

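Good overhead view: the housing is at (277,150), the knob top at (281,160), the pointer tip near (326,150), the 0 tick at (274,106) and the 30 tick at (282,197). Next I'll fit circles.

```bash
cat > fit.py <<'E'
from h import *
import sys,pickle
f=sys.argv[1]; im=cv2.imread(f"pics/{f}.png"); s=pickle.load(open(f"pics/{f}.pkl","rb"))
z=im[60:240,180:380]; cv2.imwrite(f"pics/{f}z.png",cv2.resize(z,None,fx=4,fy=4,interpolation=cv2.INTER_CUBIC))
h=cv2.cvtColor(im,cv2.COLOR_BGR2HSV)
print("white/disc/knob/counter px",[im[v,u].tolist() for u,v in ((237,165),(262,135),(272,160),(200,200),(262,150))])
def fit(mask,seed,zz,name):
    n,l=cv2.connectedComponents(mask.astype(np.uint8)); 
    c,_=cv2.findContours((l==l[seed[1],seed[0]]).astype(np.uint8),cv2.RETR_EXTERNAL,cv2.CHAIN_APPROX_NONE)
    c=cv2.convexHull(max(c,key=cv2.contourArea))[:,0]
    P=np.array([ray("wrist",p,zz,s)[:2] for p in c]); 
    A=np.c_[2*P,np.ones(len(P))]; x=np.linalg.lstsq(A,(P**2).sum(1),rcond=None)[0]
    print(name,x[:2].round(4),"d",2*np.sqrt(x[2]+x[:2]@x[:2]).round(4))
g=im.astype(int); V=g.max(2)
import json
t=json.loads(sys.argv[2]) if len(sys.argv)>2 else None
if t: 
    fit(V>t[0],t[1],.036,"rim"); 
    fit(V<t[2],t[3],.088,"knob")
E
python3 fit.py w1
```

```text
white/disc/knob/counter px [[230, 229, 227], [201, 192, 185], [148, 137, 133], [205, 206, 206], [86, 78, 77]]
```

View pics/w1z.png

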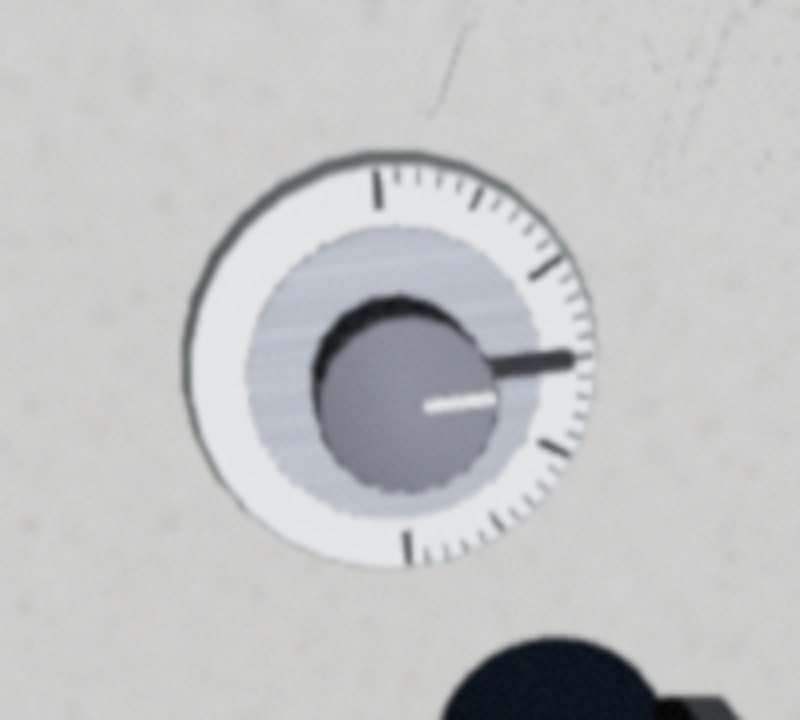

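```bash
python3 - <<'E'
from h import *
import pickle
s=pickle.load(open("pics/w1.pkl","rb"))
r=lambda u,v,z: ray("wrist",(180+u/4-.375,60+v/4-.375),z,s)
k=r(409,404,.088); d=r(394,372,.042)
z0=r(379,190,.036); z30=r(408,548,.036); tip=r(573,359,.048)
print(k,d,"mid ticks",(z0+z30)/2,np.linalg.norm(z0-z30))
a=lambda p:np.degrees(np.arctan2(*(p-d)[1::-1]))
print("ang",a(z0),a(z30),"dial min",(a(z0)-a(tip))/6, np.linalg.norm(tip[:2]-d[:2]))
print("kn width",np.linalg.norm(r(320,404,.088)-r(498,404,.088)))
M=R.from_quat(s["tcp_rot"]).as_matrix()
c=np.array([*((k+d)/2)[:2],.09]); print(c,(M.T@(c-s["eef_pos"])/.025).round(3))
E
python3 fit.py w1 "[218,[237,165],165,[282,165]]"
```

```text
[0.49587573 0.06456423 0.088     ] [0.49527746 0.06543957 0.042     ] mid ticks [0.49645654 0.06344387 0.036     ] 0.10615156149624072
ang 112.76997372156013 -66.57859457595782 dial min 15.035163880309696 0.05021673136921342
kn width 0.04456951669137452
[0.49557659 0.0650019  0.09      ] [6.22  0.663 1.05 ]
white/disc/knob/counter px [[230, 229, 227], [201, 192, 185], [148, 137, 133], [205, 206, 206], [86, 78, 77]]
rim [0.4959 0.0636] d 0.1162
knob [0.5016 0.0701] d 0.0592
```

>>> {"op": "move_arm", "data": {"commands": [0.5, 0.33, 0.53, 0, 0.5, 0.32, 0.52, 0, 0.5, 0, 0, 0, 0.5, 0, 0, 0, 0.5, 0, 0, 0, 0.5, 0, 0, 0, 0, 0, 0, 0, 0, 0, 0, 0], "jaw": 80, "force": 20}}

```text
time: 6.95
eef_pos: [0.4961, 0.0629, 0.1706]
tcp_rot: [-0.106, 0.699, 0.106, 0.699]
contact_force: [-0.7, 0.8, 0.9]
opening: 0.936
```

```bash
python3 st.py .4957 .0645 .072;python3 shot.py wrist w2; python3 - <<'E'
import cv2
im=cv2.imread("pics/w2.png"); cv2.imwrite("pics/w2z.png",cv2.resize(im[150:384,130:390],None,fx=2.5,fy=2.5,interpolation=cv2.INTER_CUBIC))
E
```

```text
t 6.95 q [-0.077 -0.026  2.066 -0.     1.101 -0.378] p [0.4961 0.0629 0.1706] F [-0.66  0.85  0.9 ] T [0.019 0.009 0.004] op 0.936
[[0.001, -0.296, 0.955], [-0.0, 0.955, 0.296], [-1.0, -0.0, 0.001]]
tool units [3.94 0.07 0.  ]
```

View pics/w2.png

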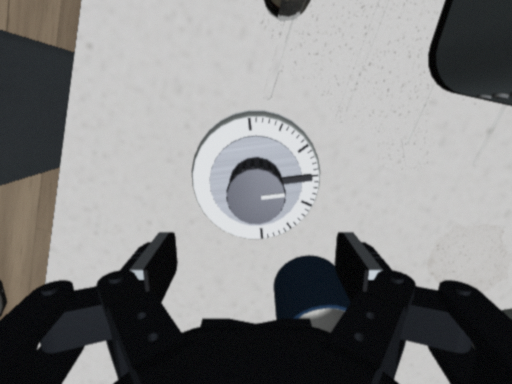

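View pics/w2z.png

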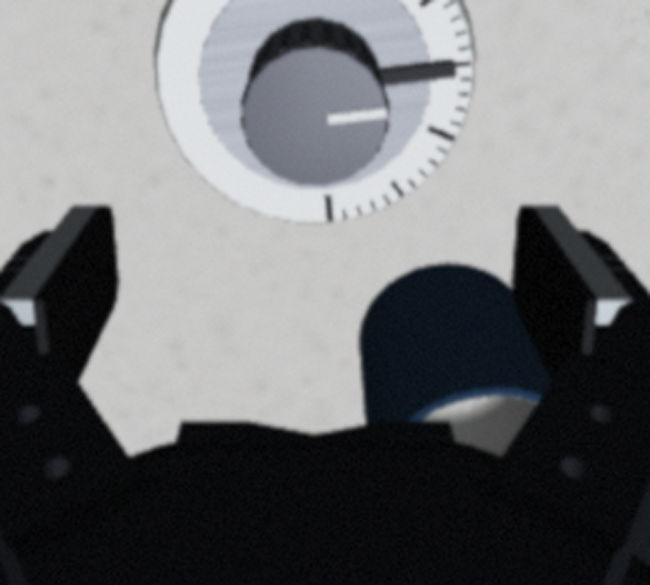

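```bash
python3 - <<'E'
from h import *
import pickle
s=pickle.load(open("pics/w2.pkl","rb"))
r=lambda u,v,z: ray("wrist",(130+u/2.5-.3,150+v/2.5-.3),z,s)
print(r(314,116,.088), "ticks", r(329,208,.036))
d=lambda u,v,z: ray("wrist",(u,v),z,s)
print("30,0 tick", d(262,233,.036),d(249.5,124,.036),(d(262,233,.036)+d(249.5,124,.036))/2)
M=R.from_quat(s["tcp_rot"]).as_matrix()
print(M.T@(r(314,116,.088)-s["eef_pos"])*1e3)
E
```

```text
[0.49544388 0.06485685 0.088     ] ticks [0.51718401 0.01476898 0.036     ]
30,0 tick [0.51787777 0.0148721  0.036     ] [0.47533559 0.11205015 0.036     ] [0.49660668 0.06346113 0.036     ]
[82.61713206  2.12296321 -0.12006597]
```

>>> {"op": "move_arm", "data": {"commands": [0.5, 0.03, 0, 0, 0.5, 0.04, 0, 0, 0.5, 0, 0, 0, 0.5, 0, 0, 0, 0.5, 0, 0, 0, 0.5, 0, 0, 0, 0.5, 0, 0, 0, 0.4, 0, 0, 0, 0, 0, 0, 0, 0, 0, 0, 0]}}

```text
time: 8.25
eef_pos: [0.4957, 0.0647, 0.0731]
tcp_rot: [-0.106, 0.699, 0.106, 0.699]
contact_force: [1.2, 0.4, -0.6]
opening: 0.936
```

```bash
python3 st.py .4957 .0645 .072;python3 shot.py wrist w3;python3 shot.py side s3; python3 - <<'E'
import cv2
im=cv2.imread("pics/s3.png"); cv2.imwrite("pics/s3z.png",cv2.resize(im[100:280,200:400],None,fx=3,fy=3,interpolation=cv2.INTER_CUBIC))
E
```

```text
t 8.25 q [-0.073  0.121  2.12   0.     0.9   -0.374] p [0.4957 0.0647 0.0731] F [ 1.23  0.42 -0.61] T [ 0.052 -0.009  0.029] op 0.936
[[0.001, -0.296, 0.955], [-0.0, 0.955, 0.296], [-1.0, -0.0, 0.001]]
tool units [ 0.05 -0.01 -0.  ]
```

View pics/w3.png

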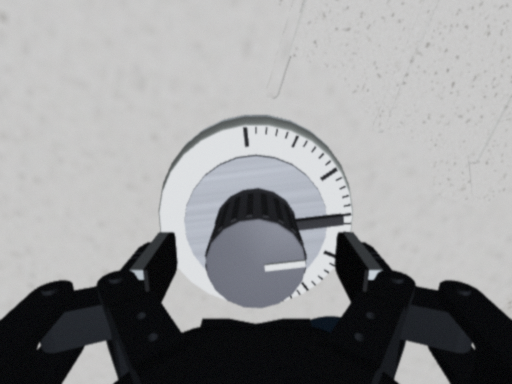

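View pics/s3z.png

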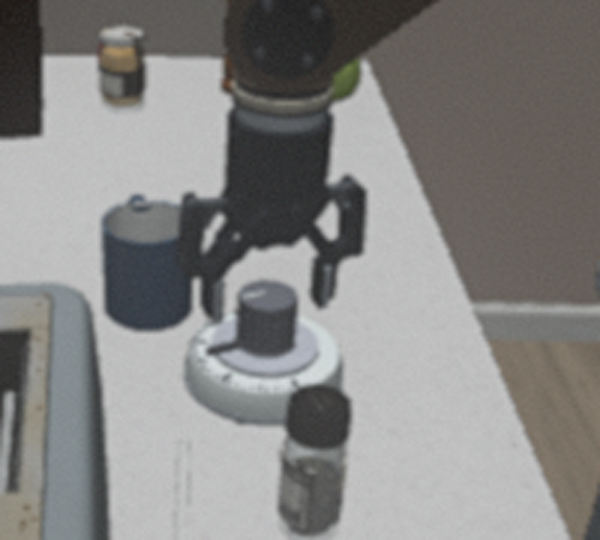

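The knob top at (256,262) is centred between the jaws at (160,270) and (355,270), so I'll close gently.

>>> {"op": "move_arm", "data": {"commands": [0, 0, 0, 0, 0, 0, 0, 0, 0, 0, 0, 0, 0, 0, 0, 0, 0, 0, 0, 0, 0, 0, 0, 0, 0, 0, 0, 0, 0, 0, 0, 0], "jaw": 40, "force": 20}}

```text
time: 9.35
eef_pos: [0.4956, 0.0647, 0.0733]
tcp_rot: [-0.106, 0.699, 0.106, 0.699]
contact_force: [-2.5, 0.2, 5.2]
opening: 0.522
```

```bash
python3 st.py; python3 shot.py wrist w4;python3 st.py
```

```text
t 9.35 q [-0.074  0.121  2.12   0.     0.901 -0.374] p [0.4956 0.0647 0.0733] F [-2.49  0.19  5.23] T [ 0.078  0.205 -0.048] op 0.522
[[0.0, -0.296, 0.955], [0.0, 0.955, 0.296], [-1.0, -0.0, 0.0]]
t 9.4 q [-0.073  0.121  2.12   0.     0.901 -0.374] p [0.4956 0.0647 0.0733] F [-2.79 -0.1   5.99] T [ 0.041  0.224 -0.007] op 0.522
[[0.0, -0.296, 0.955], [0.0, 0.955, 0.296], [-1.0, -0.0, 0.0]]
```

View pics/w4.png

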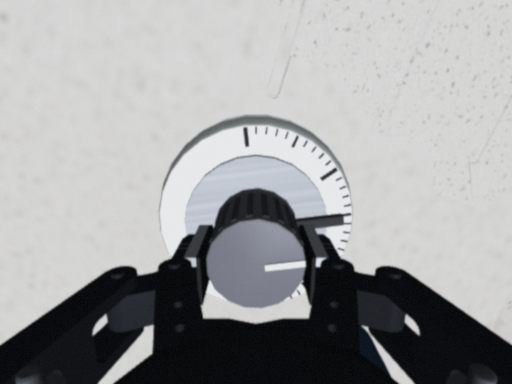

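>>> {"op": "move_arm", "data": {"commands": [0, 0, 0, 0.5, 0, 0, 0, 1, 0, 0, 0, 1, 0, 0, 0, 1, 0, 0, 0, 1, 0, 0, 0, 1, 0, 0, 0, 1, 0, 0, 0, 0.5, 0, 0, 0, 0]}}

```text
time: 10.52
eef_pos: [0.4959, 0.0647, 0.0733]
tcp_rot: [0.109, 0.698, -0.109, 0.699]
contact_force: [-0.7, 0.1, 4.6]
opening: 0.52
```

```bash
python3 st.py; python3 shot.py wrist w5;python3 st.py
```

```text
t 10.525 q [-0.074  0.121  2.12   0.     0.9    0.236] p [0.4959 0.0647 0.0733] F [-0.71  0.14  4.6 ] T [ 0.029  0.034 -0.049] op 0.52
[[0.001, 0.305, 0.952], [-0.0, 0.952, -0.305], [-1.0, 0.0, 0.001]]
t 10.575 q [-0.074  0.121  2.119  0.     0.9    0.236] p [0.4959 0.0647 0.0733] F [-0.39 -0.12  4.76] T [ 0.022  0.133 -0.022] op 0.524
[[0.001, 0.305, 0.952], [0.0, 0.952, -0.305], [-1.0, 0.0, 0.001]]
```

View pics/w5.png

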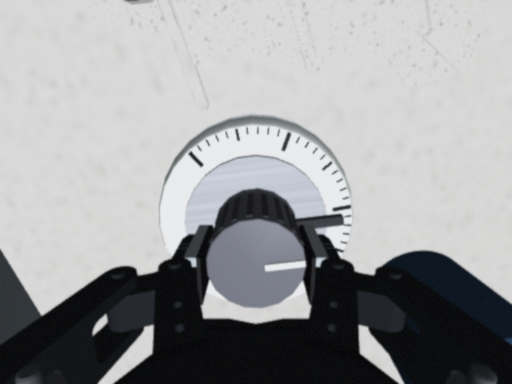

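>>> {"op": "move_arm", "data": {"commands": [0, 0, 0, 0.5, 0, 0, 0, 1, 0, 0, 0, 1, 0, 0, 0, 1, 0, 0, 0, 1, 0, 0, 0, 1, 0, 0, 0, 1, 0, 0, 0, 1, 0, 0, 0, 1, 0, 0, 0, 1, 0, 0, 0, 1, 0, 0, 0, 0.5]}}

```text
time: 12.08
eef_pos: [0.4961, 0.0644, 0.0733]
tcp_rot: [0.42, 0.569, -0.419, 0.57]
contact_force: [0.2, -0.5, 5.2]
opening: 0.522
```

```bash
cat > tq.py <<'E'
from h import *
import sys
n=int(sys.argv[1]); T=[];F=[]
for i in range(n):
    s=ctrl.get_state(); T.append(s["wrist_torque"]);F.append(s["contact_force"])
    im=ctrl.read_camera("wrist")
s=ctrl.get_state(); T.append(s["wrist_torque"]);F.append(s["contact_force"])
M=R.from_quat(s["tcp_rot"]).as_matrix()
print("t",s["time"],"q6",s["qpos"][5].round(4),"Tz",np.array(T)[:,2].round(3),"mean",np.mean(T,0).round(3),"F",np.mean(F,0).round(2),"yaw",np.degrees(np.arctan2(M[1,2],M[0,2])).round(2))
if len(sys.argv)>2: cv2.imwrite(f"pics/{sys.argv[2]}.png",im[:,:,::-1])
E
python3 tq.py 5 w6
```

```text
t 12.325 q6 1.1956 Tz [ 0.048  0.001 -0.032 -0.043  0.017 -0.007] mean [-0.146 -0.021 -0.003] F [ 0.36 -0.83  5.15] yaw -72.71
```

View pics/w6.png

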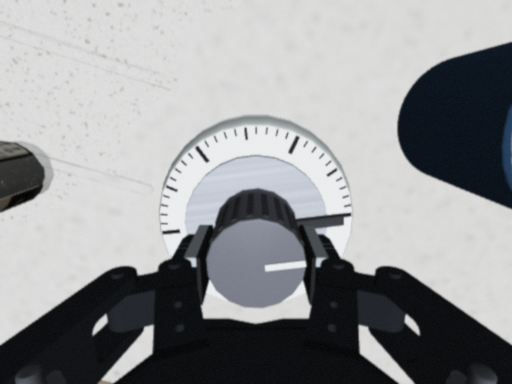

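>>> {"op": "move_arm", "data": {"commands": [0, 0, 0, 0.6, 0, 0, 0, 0.6, 0, 0, 0, 0.4, 0, 0, 0, 0]}}

```text
time: 12.82
eef_pos: [0.4961, 0.0644, 0.0733]
tcp_rot: [0.458, 0.538, -0.458, 0.539]
contact_force: [0.1, -1.1, 5.2]
opening: 0.521
```

```bash
python3 tq.py 4
```

```text
t 13.025 q6 1.3354 Tz [-0.041 -0.049 -0.064 -0.012 -0.064] mean [-0.251 -0.114 -0.046] F [ 0.46 -1.47  5.23] yaw -80.72
```

>>> {"op": "move_arm", "data": {"commands": [0, 0, 0, 0.4, 0, 0, 0, 0]}}

```text
time: 13.28
eef_pos: [0.4961, 0.0644, 0.0733]
tcp_rot: [0.468, 0.53, -0.467, 0.531]
contact_force: [1.3, -1.1, 4.9]
opening: 0.527
```

```bash
python3 tq.py 4
```

```text
t 13.475 q6 1.3703 Tz [-0.06  -0.044 -0.05  -0.041 -0.036] mean [-0.25  -0.085 -0.046] F [ 0.59 -1.    5.01] yaw -82.72
```

>>> {"op": "move_arm", "data": {"commands": [0, 0, 0, 0.4, 0, 0, 0, 0]}}

```text
time: 13.72
eef_pos: [0.4961, 0.0644, 0.0733]
tcp_rot: [0.477, 0.522, -0.476, 0.523]
contact_force: [0.0, -2.5, 5.0]
opening: 0.529
```

```bash
python3 tq.py 4
```

```text
t 13.925 q6 1.4052 Tz [-0.113 -0.061 -0.034 -0.034 -0.039] mean [-0.273 -0.09  -0.056] F [ 0.81 -1.38  5.17] yaw -84.72
```

>>> {"op": "move_arm", "data": {"commands": [0, 0, 0, 0.4, 0, 0, 0, 0]}}

```text
time: 14.18
eef_pos: [0.4961, 0.0644, 0.0733]
tcp_rot: [0.486, 0.513, -0.485, 0.515]
contact_force: [0.8, -1.0, 5.7]
opening: 0.526
```

```bash
python3 tq.py 4
```

```text
t 14.375 q6 1.4401 Tz [-0.023 -0.01  -0.081 -0.101 -0.097] mean [-0.286 -0.087 -0.063] F [ 0.52 -1.31  5.26] yaw -86.72
```

>>> {"op": "move_arm", "data": {"commands": [0, 0, 0, 0.4, 0, 0, 0, 0]}}

```text
time: 14.62
eef_pos: [0.4961, 0.0643, 0.0733]
tcp_rot: [0.495, 0.505, -0.494, 0.506]
contact_force: [1.4, -1.3, 5.5]
opening: 0.519
```

```bash
python3 tq.py 4 w7
```

```text
t 14.825 q6 1.475 Tz [-0.057 -0.029 -0.03  -0.066 -0.062] mean [-0.288 -0.087 -0.049] F [ 1.05 -1.77  4.84] yaw -88.72
```

View pics/w7.png

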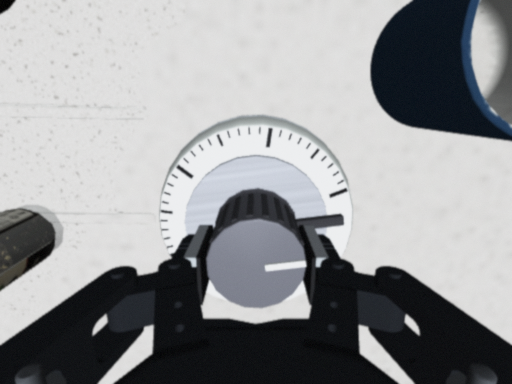

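The 30 tick has moved to (340,191), past the pointer, so the dial reads about 32.7 min. Torque is steady at the friction level, so I'll continue.

>>> {"op": "move_arm", "data": {"commands": [0, 0, 0, 0.4, 0, 0, 0, 0]}}

```text
time: 15.08
eef_pos: [0.4961, 0.0643, 0.0733]
tcp_rot: [0.503, 0.496, -0.503, 0.497]
contact_force: [0.5, -1.6, 5.7]
opening: 0.522
```

```bash
python3 tq.py 4
```

```text
t 15.275 q6 1.5099 Tz [-0.039 -0.006 -0.083 -0.047 -0.042] mean [-0.293 -0.097 -0.043] F [ 0.75 -1.41  5.  ] yaw -90.71
```

>>> {"op": "move_arm", "data": {"commands": [0, 0, 0, 0.4, 0, 0, 0, 0]}}

```text
time: 15.52
eef_pos: [0.4961, 0.0643, 0.0733]
tcp_rot: [0.512, 0.487, -0.511, 0.489]
contact_force: [0.8, -1.8, 5.5]
opening: 0.522
```

```bash
python3 tq.py 4
```

```text
t 15.725 q6 1.5447 Tz [-0.013  0.015 -0.    -0.006 -0.027] mean [-0.294 -0.094 -0.006] F [ 0.52 -1.59  5.24] yaw -92.71
```

>>> {"op": "move_arm", "data": {"commands": [0, 0, 0, 0.2, 0, 0, 0, 0]}}

```text
time: 15.98
eef_pos: [0.4961, 0.0643, 0.0733]
tcp_rot: [0.516, 0.483, -0.516, 0.484]
contact_force: [1.1, -1.7, 4.5]
opening: 0.522
```

```bash
python3 tq.py 4
```

```text
t 16.175 q6 1.5622 Tz [-0.036  0.028  0.054 -0.024  0.055] mean [-0.29  -0.118  0.015] F [ 1.05 -1.65  4.66] yaw -93.71
```

>>> {"op": "move_arm", "data": {"commands": [0, 0, 0, 0.2, 0, 0, 0, 0]}}

```text
time: 16.42
eef_pos: [0.4962, 0.0643, 0.0733]
tcp_rot: [0.52, 0.478, -0.52, 0.48]
contact_force: [1.4, -2.1, 5.2]
opening: 0.528
```

```bash
python3 tq.py 4
```

```text
t 16.625 q6 1.5796 Tz [0.105 0.085 0.043 0.114 0.113] mean [-0.321 -0.13   0.092] F [ 1.19 -2.02  5.16] yaw -94.69
```

>>> {"op": "move_arm", "data": {"commands": [0, 0, 0, 0.2, 0, 0, 0, 0]}}

```text
time: 16.88
eef_pos: [0.4962, 0.0643, 0.0733]
tcp_rot: [0.524, 0.474, -0.524, 0.475]
contact_force: [1.1, -1.4, 5.1]
opening: 0.52
```

```bash
python3 tq.py 4 w8
```

```text
t 17.075 q6 1.5968 Tz [0.083 0.188 0.154 0.111 0.156] mean [-0.334 -0.154  0.138] F [ 0.79 -1.8   4.93] yaw -95.68
```

View pics/w8.png

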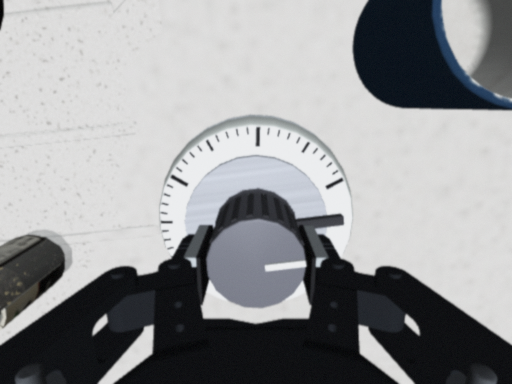

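>>> {"op": "move_arm", "data": {"commands": [0, 0, 0, 0.2, 0, 0, 0, 0, 0, 0, 0, 0]}}

```text
time: 17.45
eef_pos: [0.4961, 0.0643, 0.0733]
tcp_rot: [0.529, 0.469, -0.528, 0.471]
contact_force: [1.8, -2.3, 5.2]
opening: 0.525
```

```bash
python3 tq.py 6 w9; python3 - <<'E'
import cv2,numpy as np
a=[cv2.imread(f"pics/{f}.png") for f in ("w8","w9")]
cv2.imwrite("pics/c89.png",np.hstack([cv2.resize(x[100:260,150:360],None,fx=1.9,fy=1.9) for x in a]))
E
```

```text
t 17.75 q6 1.6144 Tz [0.261 0.226 0.225 0.179 0.249 0.272 0.248] mean [-0.351 -0.207  0.237] F [ 1.76 -2.03  4.89] yaw -96.68
```

View pics/c89.png

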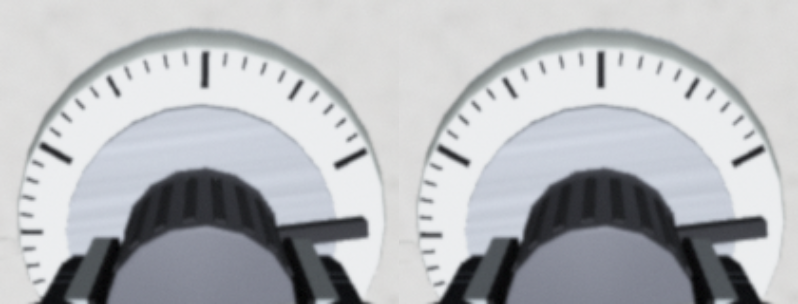

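>>> {"op": "move_arm", "data": {"commands": [0, 0, 0, 0, 0, 0, 0, -0.5, 0, 0, 0, -1, 0, 0, 0, -1, 0, 0, 0, -1, 0, 0, 0, -1, 0, 0, 0, -1, 0, 0, 0, -1, 0, 0, 0, -1, 0, 0, 0, -1, 0, 0, 0, -1, 0, 0, 0, -0.8, 0, 0, 0, -0.5, 0, 0, 0, 0, 0, 0, 0, 0]}}

```text
time: 19.62
eef_pos: [0.496, 0.0646, 0.0733]
tcp_rot: [0.258, 0.658, -0.258, 0.659]
contact_force: [0.9, -1.1, 5.3]
opening: 0.521
```

```bash
python3 tq.py 2; python3 shot.py wrist w10; python3 - <<'E'
import cv2
im=cv2.imread("pics/w10.png"); cv2.imwrite("pics/w10z.png",cv2.resize(im[110:290,150:360],None,fx=3.3,fy=3.3,interpolation=cv2.INTER_CUBIC))
E
```

```text
t 19.725 q6 0.6726 Tz [0.016 0.059 0.038] mean [-0.178 -0.141  0.037] F [ 1.03 -0.61  5.97] yaw -42.76
```

View pics/w10z.png

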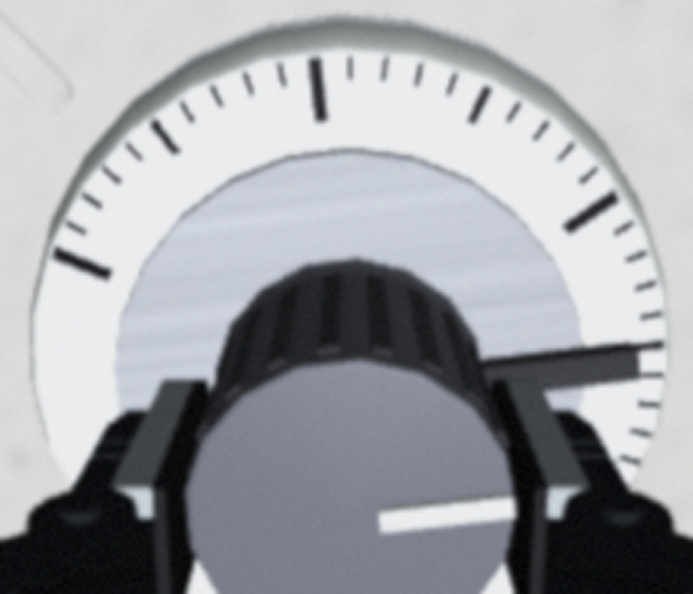

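The pointer tip is at (640,360) in the zoom, between the 25 tick (648,346) and the next one (649,375) before parallax correction. I'll measure it with the heights included.

```bash
python3 - <<'E'
from h import *
import pickle
s=pickle.load(open("pics/w10.pkl","rb"))
r=lambda u,v,z: ray("wrist",(150+u/3.3-.35,110+v/3.3-.35),z,s)[:2]
P={0:(82,266),10:(318,90),15:(481,105),20:(592,213),25:(648,346)}
w={k:r(*v,.036) for k,v in P.items()}
# centre: known radius mid-tick; use arm axis and fit circle through tick centres (long/med lengths differ little)
for c in (s["eef_pos"][:2],np.array([.4957,.0645])):
    a=lambda p:np.degrees(np.arctan2(*(p-c)[::-1]))
    ang={k:a(x) for k,x in w.items()}
    k=np.array(list(ang)); A=np.polyfit(k,[ang[i] for i in k],1)
    tip=r(639,362,.048); root=r(490,373,.048)
    print(ang,A,"tip",np.linalg.norm(tip-c),(a(tip)-A[1])/A[0],"bar dir",(np.degrees(np.arctan2(*(tip-root)[::-1]))-A[1])/A[0])
    l0=r(380,522,.088);l1=r(510,507,.088);print("line",(np.degrees(np.arctan2(*(l1-l0)[::-1]))-A[1])/A[0])
E
```

```text
{0: np.float64(114.12974766200965), 10: np.float64(52.41259369979698), 15: np.float64(21.811043223956325), 20: np.float64(-8.261126507141933), 25: np.float64(-37.70449785871678)} [ -6.0810055  113.61162902] tip 0.051217885129565655 24.500363487095203 bar dir 24.962017390842934
line 24.494442334890053
{0: np.float64(113.79931802272024), 10: np.float64(52.267053523624185), 15: np.float64(21.83381783327952), 20: np.float64(-8.081268967697024), 25: np.float64(-37.43260912934763)} [ -6.05586801 113.25941436] tip 0.051361765606965315 24.49556824525618 bar dir 25.007472116963545
line 24.537956189188268
```

>>> {"op": "move_arm", "data": {"commands": [0, 0, 0, 0.25, 0, 0, 0, 0, 0, 0, 0, 0]}}

```text
time: 20.15
eef_pos: [0.496, 0.0646, 0.0733]
tcp_rot: [0.265, 0.655, -0.265, 0.656]
contact_force: [0.4, -1.0, 5.5]
opening: 0.526
```

>>> {"op": "move_arm", "data": {"commands": [0, 0, 0, 0, 0, 0, 0, 0, 0, 0, 0, 0, 0, 0, 0, 0, 0, 0, 0, 0, 0, 0, 0, 0, 0, 0, 0, 0, 0, 0, 0, 0], "jaw": 80}}

```text
time: 21.15
eef_pos: [0.4954, 0.0647, 0.0729]
tcp_rot: [0.265, 0.656, -0.265, 0.656]
contact_force: [0.1, 0.2, 0.1]
opening: 0.938
```

>>> {"op": "move_arm", "data": {"commands": [-0.5, 0, 0, 0, -0.8, 0, 0, 0, -0.8, 0, 0, 0, -0.8, 0, 0, 0, -0.8, 0, 0, 0, -0.8, 0, 0, 0, -0.8, 0, 0, 0, -0.8, 0, 0, 0, -0.5, 0, 0, 0, 0, 0, 0, 0]}}

```text
time: 22.4
eef_pos: [0.496, 0.0646, 0.2393]
tcp_rot: [0.265, 0.655, -0.265, 0.657]
contact_force: [-0.7, -1.1, -0.1]
opening: 0.938
```

```bash
python3 st.py; python3 shot.py wrist w11; python3 - <<'E'
import cv2
im=cv2.imread("pics/w11.png"); print(im.shape); cv2.imwrite("pics/w11z.png",cv2.resize(im[90:270,165:345],None,fx=3.3,fy=3.3,interpolation=cv2.INTER_CUBIC))
E
```

```text
t 22.4 q [-0.074 -0.102  2.006  0.     1.235  0.695] p [0.496  0.0646 0.2393] F [-0.68 -1.1  -0.09] T [-0.004  0.013  0.007] op 0.938
[[0.003, 0.695, 0.719], [-0.0, 0.719, -0.695], [-1.0, 0.002, 0.002]]
(384, 512, 3)
```

View pics/w11z.png

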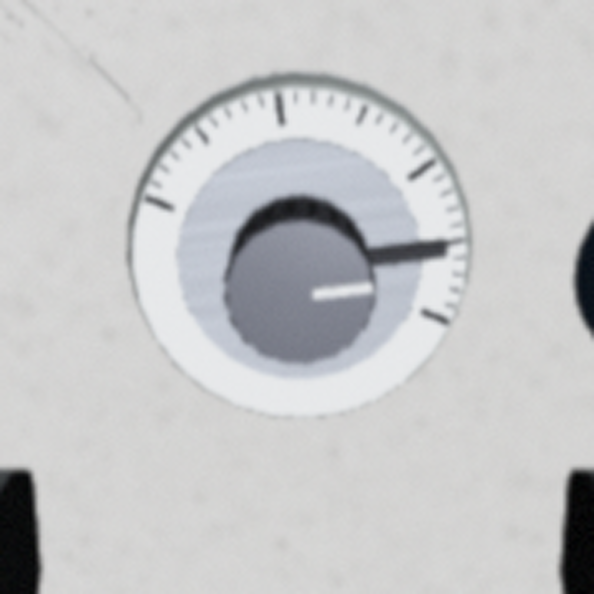

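```bash
python3 - <<'E'
from h import *
import pickle
s=pickle.load(open("pics/w11.pkl","rb"))
r=lambda u,v,z: ray("wrist",(165+u/3.3-.35,90+v/3.3-.35),z,s)[:2]
c=r(299,257,.042); k=r(299.5,289,.088); z0=r(160,203,.036);z30=r(435,317,.036); t20=r(422,170,.036);t10=r(281,109,.036)
tip=r(445,249,.048)
print("disc",c,"knob",k,"midticks",(z0+z30)/2)
for cc in (c,(z0+z30)/2,k,(c+k)/2):
    a=lambda p:np.degrees(np.arctan2(*(p-cc)[::-1]))
    an=[a(x) for x in (z0,t10,t20,z30)]; A=np.polyfit([0,10,20,30],an,1)
    print(np.round(an,1),"min",(a(tip)-A[1])/A[0])
A0=np.degrees(np.arctan2(*(z30-z0)[::-1]))+90
l=r(372,289,.088)-r(314,296,.088); print("line",(A0-np.degrees(np.arctan2(l[1],l[0])))/6)
b=tip-r(372,257,.048); print("bar",(A0-np.degrees(np.arctan2(b[1],b[0])))/6, "zero az",A0)
E
python3 shot.py scene sc2; python3 shot.py side sd2
```

```text
disc [0.49771215 0.06527028] knob [0.49745464 0.06486143] midticks [0.49608244 0.06316292]
[115.7  53.   -9.3 -69.3] min 25.025412080996027
[113.1  53.   -6.8 -66.9] min 24.909934468101532
[115.2  53.   -8.8 -68.9] min 25.005257187080147
[115.5  53.   -9.1 -69.1] min 25.01536931729027
line 10.003720830855787
bar 10.120600955739663 zero az 23.114007137811456
```

View pics/sd2.png

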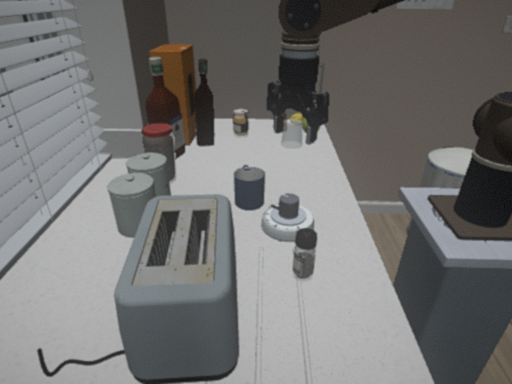

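The dial reads 24.9 to 25.1 min by four estimates. The housing stands as before, the jar and mug haven't moved, and the gripper is clear. I'll hand it in.

```bash
python3 -c "
from plant import ctrl
print(ctrl.sign_off())"
```

```text
the job is handed in; nothing more can be done
None
```

The timer is set to 25 minutes and the job is handed in. There is no verdict, so this rests on my own checks.

**What I did:** I gripped the knob at 20 N and turned it clockwise from about 15 minutes, past the 30 mark. From there I went in 1–2° steps until I felt the stop, at about 33.5 minutes. I pressed it there for about half a second, then turned the knob back about 53° in all, let go and lifted clear.

**Final checks:**
- **Dial:** the last wrist picture, after letting go, reads 24.9 to 25.1 minutes by several estimates.
- **Timer position:** the middle of the housing and its heading match the first measurement to about 2 mm and 1°. Neither the scene nor the side picture was measured again at the end.
- **Jar and mug:** they look unmoved in the last side picture, by eye only. The arm stayed well away from both.
- **Gripper:** it is 0.24 m above the worktop and touching nothing.

**Less certain:**
- **Stop torque:** just before contact the wrist torque read about −0.05 N m, when friction should have made it positive, so it carries some offset. At the hold it read 0.24 N m. That puts the press beyond friction somewhere between 0.19 and 0.29 N m, within the 0.15 to 0.3 asked for.
- **Dial reading before letting go:** the estimates then ranged from 24.5 to 25.0 minutes, so I moved it forward 1.25° before opening the fingers.

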